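# Gauge a spice jar in the sliding caliper

## Task

Set the bench caliper to the width of the round spice jar: stand it upright between the open jaws of the caliper, near the beam, and let go of it, then slide the caliper's moving jaw in until the jar is nipped lightly but definitely between both jaws. Do not force it, since pressing hard tilts the moving jaw out of square and spoils the setting. Leave the caliper closed on the upright jar, with the jaw square, and the other things on the table where they are.

Things in the scene. Friction and masses are not known exactly. Their poses are not given: they have to be found in the camera images.
- spice_jar: round spice jar: a slim glass cylinder, about 41 mm in diameter and 105 mm tall, with a dark round lid of the same width; 0.09 to 0.17 kg. It stands to the robot's right with two bystanders, a square-sided jar and a waisted salt shaker; it is the only cylinder and the tallest of the three. Origin: centre of its underside, z up.
- square_jar: bystander: square-sided spice jar with a yellow lid, 42 x 42 x 96 mm. Origin: centre of its underside.
- shaker: bystander: glass salt shaker with grey cap, 44 mm across, 90 mm tall. Origin: centre of its underside.
- lemon: bystander: lemon, 75 x 56 x 57 mm, at the left.
- garlic: bystander: garlic bulb, 48 mm, at the right front.
- timer: bystander: round kitchen timer, 68 mm across, 44 mm tall, at the left front.
- tin: bystander: food tin, 75 mm across, 58 mm tall, behind the jars.
- gauge: bench caliper, fixed to the table: dark wooden board 115 (x) x 270 (y) x 10 mm thick; along its back an aluminium beam (axis at x = +40 mm, along y, 24 mm wide, top 22 mm above the table). The jar stands on the board between the jaws. Origin: centre of the board's underside; y runs along the beam from the fixed jaw (-y) to the moving jaw (+y), -x is the side to which the jaws point.
- bed (a point): a point on the board's top between the jaws, good for the jar: caliper x = 0, y = -45 mm, z = 10 mm. The jaws, 12 mm thick, reach from caliper x = +28 to -47 mm and 11 to 40 mm above the table. The fixed jaw's face is set by an adjusting screw at its back, firmly, anywhere from y = -100 to -70 mm (25 to 55 mm to the -y side of this point); no reading tells where.
- jaw: the moving jaw on its slide block (34 x 62 mm, top 43.5 mm above the table). Its flat face looks to -y, 35 mm to the -y side of this origin. Origin: on the thumb post's axis, over the beam (caliper x = +40 mm), 10 mm above the table; axes parallel to the caliper's when square. It has springy play: load on the jaw turns it about the post's axis, 0.05 rad per N m, and it springs back.
- jaw_knob (a point): the point to grip or push on the moving jaw's thumb post, an upright black cylinder 18 mm in diameter from 43.5 to 95.5 mm above the table (collar of 25 mm below 46.5 mm); this point is on its axis, 83 mm above the table. Pushing here turns the jaw only by the jar's reaction: 0.002 rad per newton with the jar's axis 40 mm in front of the beam's axis.
- carriage (a joint): the slide's position in m: the distance of the moving jaw's face from caliper y = -85 mm, when square. It starts at 0.085 to 0.105, at most 0.115; the jar is met by both jaws somewhere from 0.026 to 0.056, depending on the fixed jaw's setting. Closing moves the jaw to the caliper's -y and lowers the value. The slide drags with about 2 N and stays where it is left.
Things that resemble listed ones, but are neither listed nor needed, are in the scene too. What is shaped like the spice_jar but green is not meant.

How it is judged (in metres and radians):
On the way, in this order (a step that is already met when the one before it is completed fails the run):
1. the round jar stands upright on the caliper's board between the jaws, let go of (angle between spice_jar's own z axis and vertical below 0.05 rad and x of spice_jar in the frame of gauge between -0.02 and 0.012 m and z of spice_jar in the frame of gauge between 0.007 and 0.0125 m and y of spice_jar in the frame of gauge above -0.082 m and y of spice_jar in the frame of jaw below -0.052 m and contact force between spice_jar and the fingers below 0.1 N and linear speed of spice_jar below 0.02 m/s), for 0.2 s.
2. the moving jaw presses the jar on to the fixed jaw with at least 3 N, the fingers off the jar (angle between spice_jar's own z axis and vertical below 0.05 rad and x of spice_jar in the frame of gauge between -0.02 and 0.012 m and z of spice_jar in the frame of gauge between 0.007 and 0.0125 m and contact force between jaw and spice_jar above 3 N and contact force between spice_jar and the fingers below 0.1 N), for 0.2 s.
At the end, for the whole second after the job is handed in: The round jar stands upright (within 0.05 rad) and at rest on the caliper's board between the jaws (its axis 28 to 60 mm in front of the beam's axis); the moving jaw still lies against it (within 1.3 mm), square (within 0.012 rad), where it nipped the jar (angle between spice_jar's own z axis and vertical below 0.05 rad and x of spice_jar in the frame of gauge between -0.02 and 0.012 m and z of spice_jar in the frame of gauge between 0.007 and 0.0125 m and y of spice_jar in the frame of jaw between -0.0567 and -0.0535 m and value of joint carriage below 0.0575 m and angle between the y axis of jaw and the y axis of gauge, either way round below 0.012 rad and linear speed of spice_jar below 0.01 m/s); the robot touches nothing.
It fails at once if the moving jaw tilted more than 0.019 rad out of square (angle between the y axis of jaw and the y axis of gauge, either way round above 0.019 rad).
It fails at once if the moving jaw pressed on the jar with more than 11 N (contact force between jaw and spice_jar above 11 N).
It fails at once if a bystander was moved more than 25 mm (distance of any of square_jar, shaker, lemon, garlic, timer, tin from where it was at the start of the episode above 0.025 m).
It also fails if it takes over 64 s, if anything falls off the work surface, if the arm or the gripper's body presses on something with over 40 N, if the wrist force passes 120 N, or if a joint passes its speed limit or range.

## Robot

A 7-joint arm with a two-finger parallel gripper is mounted at the origin on a cart in front of the work surface, level with it; the furniture and walls round the work are solid. World frame = base frame: x ahead of the robot, y to its left, z up, the work surface at z = 0. Lengths are in m, angles in degrees, forces in N, time in s.
With the tool pointing down it reaches from about 0.425 to 0.875 m from the base axis. Payload 4.7 kg.
Tool frame: the origin (TCP) lies between the finger pads; the fingertips stand 8 mm ahead of it and the grasp point (between the pads) lies 11 mm behind it (env.tip_extent is the distance from the TCP to the fingertips, in m); z points along the fingers, y is the line along which they close (so a half turn about z gives the same grasp; the last joint's range is limited). The gripper opens to 87 mm and grips with 3 to 60 N. Pads are 19 mm wide; open, the fingers measure 117 mm over their backs; the gripper's body (75 mm by 190 mm) begins 51 mm behind the grasp point.
Start: joints at [70.422, 18.392, -4.016, 83.108, 1.295, 78.541, -3.26], TCP at [0.226, -0.609, 0.231] pointing down, gripper open.
Joint ranges: [-163.93, 163.93], [-17.29, 119.83], [-79.2, 71.16], [3.27, 140.29], [-89.18, 269.18], [5.43, 117.66], [-154.24, 154.24]. Speed limits (degrees/s): [147.25, 147.25, 180, 180, 180, 180, 180].

## Interface

Orientations are given as [roll, pitch, yaw] about the fixed x, y, z axes, in that order (R = Rz(yaw) Ry(pitch) Rx(roll)).
In Python, from cell import sensors, vision, workorder, env gives the robot as it stands.
- The arm moves only by the tool drive_tool, never from a script. Its argument "moves" is a list of rows, each an object of numbers: "x", "y", "z": the shift along the tool's x, y, z in mm; "rx", "ry", "rz": the turn, a rotation vector about the tool's x, y, z in rad; "fingers": the closure, from -1 (fully open) to 1 (shut). In form: [{"x": .., "y": .., "z": .., "rx": .., "ry": .., "rz": .., "fingers": ..}, ...]. A call has 1 to 20 rows; each row is the pose to reach, as a shift and turn from the pose commanded when the call began, along the tool's axes at that moment; what a row does not reach only later rows make up. A row lasts 1/8 s, in which the tool goes at most 62.5 mm and 10.7 degrees, less where a joint would pass 70% of its speed; a pose out of reach is approached as far as the arm can. A call with a gripper value outside its range is refused whole. The fingers move at their own pace and stop on an object; "force" is the grip in N (left out, the last holds). Time passes only in rows, so rows that repeat a pose let the fingers close. It gives the time, the measured TCP pose, the force, the opening and the grip force at its end, in the units of the state.
- sensors.get_obs(): the state, without advancing time (a new reading comes with each control period).
- vision.read_camera(name): name is "scene" or "top" or "wrist"; returns a dict with "image" (480x640x3 uint8, red, green, blue), "fx", "fy", "cx", "cy" (pixels), "R" (3x3) and "t" (3): a world point X has camera coordinates R X + t. Camera axes: x right, y down, z forward; pixel columns grow to the right and rows downward; lengths in m; the calibration is good to about 2 mm. A picture is of the moment at which its call begins. There is no depth.
- workorder.sign_off(): hands the job in; it is judged then, once.
The state is a dict: "time_s": time; "qpos": joint angles; "joint_velocities": joint speeds; "effort": joint torques, N m; "tool_pos": TCP position; "tool_rot": TCP orientation; "force": force on the tool from outside, world axes, zero at the start; "wrist_torque": the same for the moment, N m; "grip_width": finger opening in m; "grasp_force": force on a finger pad.
Only numpy, scipy, OpenCV 4.12 (cv2) and the standard library are available. Lean on these libraries where they do the work, as an engineer would, in place of code of your own. Each camera call takes 0.05 s, during which the arm holds its last target. There are 200 camera calls.

## Working session

There is one attempt and no reset: what is moved stays moved. The work goes in short steps, Python scripts to look and compute and a tool call to move; the robot and the scene stay as the last step left them, time stands still between calls to the robot, and variables do not carry over. Pictures are saved under pics/ and viewed, at most 10 in all, crops included, and the job is handed in when it is done.

Besides the shell and the picture viewer there is one more tool, called after ">>>" as name(argument=value, ...), one argument or row to a line, values as JSON. drive_tool: Moves the arm, as the interface text tells. Its arguments: {"type":"object","properties":{"moves":{"type":"array"},"force":{"type":"number"}},"required":["moves"]}

```bash
mkdir -p pics; ls; cat > h.py <<'E'
import numpy as np, cv2
from cell import sensors, vision, workorder, env
def cam(n, save=None):
    c=vision.read_camera(n); c['R']=np.array(c['R']); c['t']=np.array(c['t'])
    if save: cv2.imwrite('pics/'+save, c['image'][:,:,::-1])
    return c
def ray(c,u,v,z):
    d=c['R'].T@np.array([(u-c['cx'])/c['fx'],(v-c['cy'])/c['fy'],1.]); o=-c['R'].T@c['t']
    return o+d*(z-o[2])/d[2]
def proj(c,X):
    p=c['R']@np.array(X)+c['t']; return np.array([c['fx']*p[0]/p[2]+c['cx'],c['fy']*p[1]/p[2]+c['cy']])
E
python3 - <<'E'
from h import *
for n in('scene','top'):
    c=cam(n,n+'0.png'); print(n,c['fx'],c['cx'],c['cy'],(-c['R'].T@c['t']).round(3),c['R'].round(3).tolist())
print(sensors.get_obs())
E
```

```text
pics
scene 555.1371465389545 324.96543688197505 243.58732979626203 [-0.612 -0.58   0.887] [[0.451, -0.893, -0.004], [-0.48, -0.239, -0.844], [0.752, 0.382, -0.537]]
top 434.52717982255535 322.4542800540772 238.98386902569374 [0.327 0.008 1.001] [[0.002, -1.0, 0.007], [-0.973, -0.004, -0.232], [0.232, -0.006, -0.973]]
{'time_s': 0.1, 'qpos': array([70.42296978, 18.43349763, -4.01462084, 83.16881873,  1.29543316,
       78.54033852, -3.25999776]), 'joint_velocities': array([-0.154653  ,  0.00450751, -0.02876631, -0.19980836,  0.01456086,
        0.03030378, -0.03035519]), 'effort': array([-1.78781152e-04, -4.92570949e+01, -4.05472387e-01, -3.13398707e+01,
       -6.40441803e-02,  3.94376472e-02,  6.77533421e-05]), 'tool_pos': array([ 0.2261848 , -0.60885977,  0.22957771]), 'tool_rot': array([-1.79902598e+02,  6.20965287e-03,  2.03858746e+01]), 'force': array([-0.83623002,  0.14230404, -0.4096763 ]), 'wrist_torque': array([ 0.03307911, -0.01969586,  0.0221508 ]), 'grasp_force': 0.0, 'grip_width': 0.08752139511933243}
```

View pics/scene0.png

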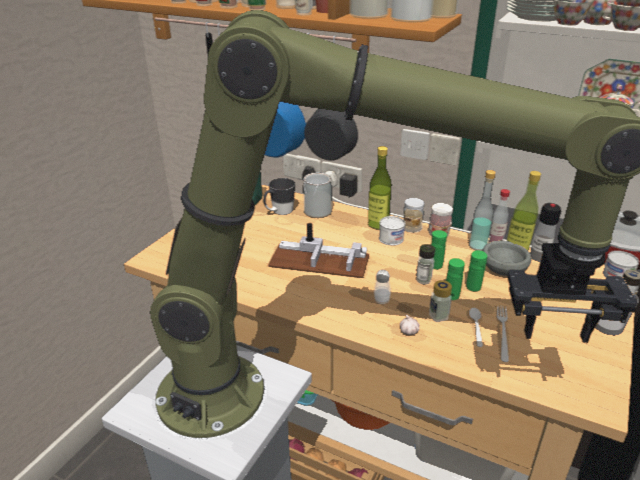

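View pics/top0.png

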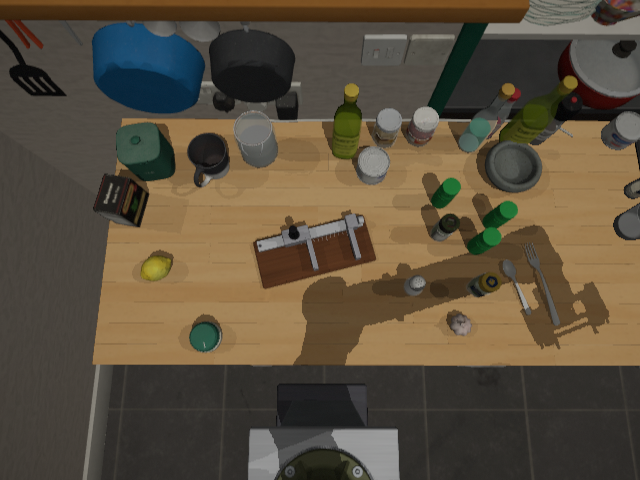

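In the top view the possible jars are:
- dark-lidded cylinder at (446,227)
- green cylinders at (446,194), (500,214) and (484,241)
- yellow-lidded jar at (486,284)
- shaker at (415,286)

The dark-lidded cylinder (scene view 426,262) fits, since it is round, clear and not green. I'll confirm it in an enlarged crop.

```bash
python3 - <<'E'
from h import *
t=cv2.imread('pics/top0.png'); s=cv2.imread('pics/scene0.png')
a=cv2.resize(t[180:270,400:520],(400,300),interpolation=cv2.INTER_CUBIC)
b=cv2.resize(s[225:315,380:500],(400,300),interpolation=cv2.INTER_CUBIC)
g=cv2.resize(t[205:295,245:385],(467,300),interpolation=cv2.INTER_CUBIC)
g2=cv2.resize(s[210:285,260:380],(333,300))[:, :333]
cv2.imwrite('pics/crop1.png',np.vstack([np.hstack([a,b]),np.hstack([g,g2])]))
c=cam('top')
im=c['image']; hsv=cv2.cvtColor(im,cv2.COLOR_RGB2HSV)
# board: dark reddish brown
m=((hsv[...,0]<15)&(hsv[...,1]>90)&(hsv[...,2]<125)).astype(np.uint8); m[:200]=0;m[300:]=0;m[:,:245]=0;m[:,385:]=0
m=cv2.morphologyEx(m,cv2.MORPH_OPEN,np.ones((3,3)))
cs,_=cv2.findContours(m,cv2.RETR_EXTERNAL,cv2.CHAIN_APPROX_NONE)
k=max(cs,key=cv2.contourArea); print('board',cv2.contourArea(k))
P=np.array([ray(c,*p[0],0.01)[:2] for p in k],np.float32)
print(cv2.minAreaRect(P), cv2.boxPoints(cv2.minAreaRect(P)).round(4).tolist())
# dark things
v=hsv[...,2]
for (x0,x1,y0,y1,z) in((430,465,205,240,.105),(284,304,222,245,.0955)):
    d=np.zeros(v.shape,np.uint8); d[y0:y1,x0:x1]=(v[y0:y1,x0:x1]<45)
    cs,_=cv2.findContours(d,cv2.RETR_EXTERNAL,cv2.CHAIN_APPROX_NONE)
    for k in cs:
        if cv2.contourArea(k)>15:
            (u,w),r=cv2.minEnclosingCircle(k); print(cv2.boundingRect(k),u,w,r,ray(c,u,w,z).round(4))
print(v[212:246,436:462].tolist() if 0 else '')
E
```

```text
board 3493.5
((0.5319724082946777, 0.020541653037071228), (0.10683871805667877, 0.268625408411026), 14.352883338928223) [[0.44690001010894775, 0.13740000128746033], [0.5134999752044678, -0.12280000001192093], [0.6169999837875366, -0.09629999846220016], [0.5504000186920166, 0.1639000028371811]]
(431, 227, 6, 10) 433.5 231.5 4.743516445159912 [ 0.5583 -0.2343  0.105 ]
(438, 214, 22, 19) 448.5714416503906 223.0 10.618707656860352 [ 0.5773 -0.2677  0.105 ]
(289, 226, 10, 13) 293.0 232.0 6.708303928375244 [0.5584 0.0659 0.0955]
```

View pics/crop1.png

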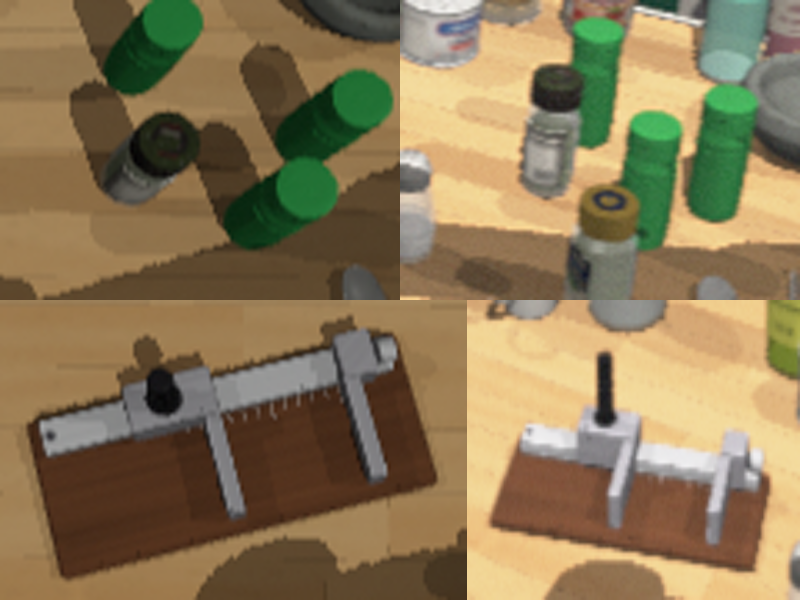

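Picture: the dark-lidded clear cylinder, lid centre about (450,223) in the top view, is the only non-green round jar, so it is the target. The caliper shows the post at about (294,231), the moving jaw at about (313,255) and the fixed jaw at about (353,240). The board measures 107 x 269 mm (part of it hidden by the beam), which matches.

```bash
cat >> h.py <<'E'
from scipy.spatial.transform import Rotation as Ro
def shift(target,yaw):
    o=sensors.get_obs(); r=Ro.from_euler('xyz',o['tool_rot'],degrees=True)
    d=r.inv().apply(np.array(target)-o['tool_pos'])*1000
    rv=(r.inv()*Ro.from_euler('xyz',[180,0,yaw],degrees=True)).as_rotvec()
    print('shift mm',d.round(1),'rotvec',rv.round(4))
E
python3 -c "
from h import *
shift([.577,-.268,.23],45)"
```

```text
shift mm [ 447.5 -197.4   -0. ] rotvec [-1.400e-03 -3.000e-04 -4.296e-01]
```

>>> drive_tool(
  moves=[
    {"x": 56, "y": -25, "rz": -0.1},
    {"x": 112, "y": -49, "rz": -0.2},
    {"x": 168, "y": -74, "rz": -0.3},
    {"x": 224, "y": -99, "rz": -0.43},
    {"x": 280, "y": -123, "rz": -0.43},
    {"x": 336, "y": -148, "rz": -0.43},
    {"x": 392, "y": -173, "rz": -0.43},
    {"x": 430, "y": -190, "rz": -0.43},
    {"x": 447, "y": -197, "rz": -0.43},
    {"x": 447, "y": -197, "rz": -0.43},
    {"x": 447, "y": -197, "rz": -0.43},
  ],
  force=20,
)

```text
invalid input at $.moves[0]: expected keys x, y, z, rx, ry, rz, fingers
```

```bash
python3 -c "
from h import *
c=cam('wrist','w1.png'); print((-c['R'].T@c['t']).round(3),c['R'].round(3).tolist(),c['fx'])
o=sensors.get_obs(); print(o['tool_pos'],o['tool_rot'],o['force'],o['qpos'])
for z in(.105,0): print(proj(c,[.577,-.268,z]))
"
```

```text
[ 0.302 -0.581  0.384] [[0.349, -0.937, -0.001], [-0.896, -0.333, 0.294], [-0.276, -0.102, -0.956]] 419.8671261557056
[ 0.22625782 -0.6090143   0.22987774] [-1.79933755e+02  5.59227064e-03  2.03858614e+01] [-0.22316012 -0.38948971 -0.08369337] [70.42299728 18.42298436 -4.01599636 83.14820302  1.29619728 78.54032495
 -3.26098172]
[-205.10709843 -903.69183197]
[  -2.63848632 -509.13181656]
```

View pics/w1.png

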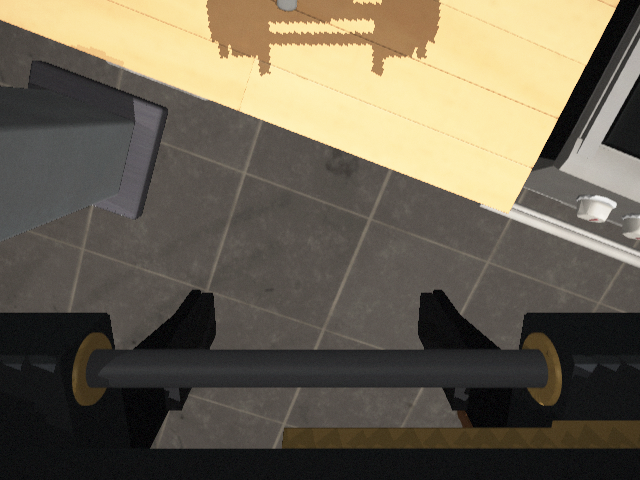

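The move was refused because every row needs all seven keys. The wrist picture shows only the start view: table edge, and fingertips at about (205,300) and (430,300).

>>> drive_tool(
  moves=[
    {"x": 56, "y": -25, "z": 0, "rx": 0, "ry": 0, "rz": -0.1, "fingers": -1},
    {"x": 112, "y": -49, "z": 0, "rx": 0, "ry": 0, "rz": -0.2, "fingers": -1},
    {"x": 168, "y": -74, "z": 0, "rx": 0, "ry": 0, "rz": -0.3, "fingers": -1},
    {"x": 224, "y": -99, "z": 0, "rx": 0, "ry": 0, "rz": -0.43, "fingers": -1},
    {"x": 280, "y": -123, "z": 0, "rx": 0, "ry": 0, "rz": -0.43, "fingers": -1},
    {"x": 336, "y": -148, "z": 0, "rx": 0, "ry": 0, "rz": -0.43, "fingers": -1},
    {"x": 380, "y": -166, "z": 0, "rx": 0, "ry": 0, "rz": -0.43, "fingers": -1},
    {"x": 380, "y": -166, "z": 0, "rx": 0, "ry": 0, "rz": -0.43, "fingers": -1},
    {"x": 380, "y": -166, "z": 0, "rx": 0, "ry": 0, "rz": -0.43, "fingers": -1},
    {"x": 380, "y": -166, "z": 0, "rx": 0, "ry": 0, "rz": -0.43, "fingers": -1},
  ],
  force=20,
)

```text
time_s: 1.45
tool_pos: [0.5234, -0.3232, 0.2304]
tool_rot: [-180.0, 0.1, 44.8]
force: [-0.1, 0.6, 0.3]
grip_width: 0.0869
grasp_force: 0.0
```

```bash
python3 -c "
from h import *
c=cam('wrist','w2.png'); print((-c['R'].T@c['t']).round(3))
o=sensors.get_obs(); print(o['time_s'],o['tool_pos'],o['tool_rot'],o['force'],o['qpos'])
for z in(.105,0): print(proj(c,[.577,-.268,z]))
"
```

```text
[ 0.58  -0.266  0.384]
1.5 [ 0.52348701 -0.32312241  0.23044511] [-1.79997889e+02  4.94050129e-02  4.48431095e+01] [-0.58066371 -0.89922664 -0.31706128] [ 46.00957731  15.33357582 -20.35899547  87.84835236   5.44792492
  77.80647479 -19.99388522]
[315.11495221 120.03991501]
[315.43411512 118.1735945 ]
```

View pics/w2.png

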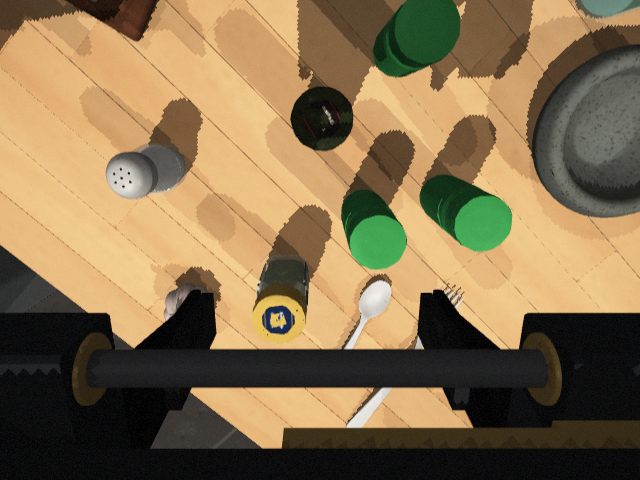

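Wrist view: the dark lid is a clean circle near (322,118), the greens are at (431,30), (375,240) and (483,222), and the fingers will come down clear of them.

```bash
python3 -c "
from h import *
c=cam('wrist'); v=c['image'].max(2)
d=np.zeros(v.shape,np.uint8); d[80:160,285:360]=v[80:160,285:360]<60
d=cv2.morphologyEx(d,cv2.MORPH_OPEN,np.ones((5,5)))
cs,_=cv2.findContours(d,cv2.RETR_EXTERNAL,cv2.CHAIN_APPROX_NONE)
k=max(cs,key=cv2.contourArea); (u,w),r=cv2.minEnclosingCircle(k); print(u,w,r,cv2.contourArea(k)/3.1416/r/r)
p=ray(c,u,w,.105); print(p, 'diam', 2*r/c['fx']*(.384-.105))
shift([p[0],p[1],.1],45); shift([p[0],p[1],.059],45)
# tall neighbour check from top cam: green lid tops
"
```

```text
321.51806640625 118.259033203125 31.931474685668945 0.9404554237306154
[ 0.58077761 -0.27000214  0.105     ] diam 0.04243667047178074
shift mm [ 77.9   2.8 130.5] rotvec [ 0.0001  0.0007 -0.0024]
shift mm [ 77.9   2.8 171.5] rotvec [ 0.0001  0.0007 -0.0024]
```

>>> drive_tool(
  moves=[
    {"x": 40, "y": 1.5, "z": 0, "rx": 0, "ry": 0, "rz": 0, "fingers": -1},
    {"x": 78, "y": 2.8, "z": 0, "rx": 0, "ry": 0, "rz": 0, "fingers": -1},
    {"x": 78, "y": 2.8, "z": 10, "rx": 0, "ry": 0, "rz": 0, "fingers": -1},
    {"x": 78, "y": 2.8, "z": 40, "rx": 0, "ry": 0, "rz": 0, "fingers": -1},
    {"x": 78, "y": 2.8, "z": 70, "rx": 0, "ry": 0, "rz": 0, "fingers": -1},
    {"x": 78, "y": 2.8, "z": 100, "rx": 0, "ry": 0, "rz": 0, "fingers": -1},
    {"x": 78, "y": 2.8, "z": 130, "rx": 0, "ry": 0, "rz": 0, "fingers": -1},
    {"x": 78, "y": 2.8, "z": 155, "rx": 0, "ry": 0, "rz": 0, "fingers": -1},
    {"x": 78, "y": 2.8, "z": 171, "rx": 0, "ry": 0, "rz": 0, "fingers": -1},
    {"x": 78, "y": 2.8, "z": 171, "rx": 0, "ry": 0, "rz": 0, "fingers": -1},
    {"x": 78, "y": 2.8, "z": 171, "rx": 0, "ry": 0, "rz": 0, "fingers": -1},
  ],
)

```text
time_s: 2.92
tool_pos: [0.5824, -0.2688, 0.0606]
tool_rot: [179.9, -0.0, 45.0]
force: [-0.2, 0.2, -0.4]
grip_width: 0.0868
grasp_force: 0.0
```

>>> drive_tool(
  moves=[
    {"x": -1, "y": 0, "z": 0, "rx": 0, "ry": 0, "rz": 0, "fingers": 0},
    {"x": -2, "y": 0, "z": 0, "rx": 0, "ry": 0, "rz": 0, "fingers": 1},
    {"x": -2, "y": 0, "z": 0, "rx": 0, "ry": 0, "rz": 0, "fingers": 1},
    {"x": -2, "y": 0, "z": 0, "rx": 0, "ry": 0, "rz": 0, "fingers": 1},
    {"x": -2, "y": 0, "z": 0, "rx": 0, "ry": 0, "rz": 0, "fingers": 1},
    {"x": -2, "y": 0, "z": 0, "rx": 0, "ry": 0, "rz": 0, "fingers": 1},
    {"x": -2, "y": 0, "z": 0, "rx": 0, "ry": 0, "rz": 0, "fingers": 1},
    {"x": -2, "y": 0, "z": 0, "rx": 0, "ry": 0, "rz": 0, "fingers": 1},
  ],
  force=20,
)

```text
time_s: 3.92
tool_pos: [0.5806, -0.2697, 0.0596]
tool_rot: [180.0, 0.0, 45.0]
force: [1.3, -1.0, 0.1]
grip_width: 0.0405
grasp_force: 20.0
```

>>> drive_tool(
  moves=[
    {"x": 0, "y": 0, "z": -10, "rx": 0, "ry": 0, "rz": 0, "fingers": 1},
    {"x": 0, "y": 0, "z": -40, "rx": 0, "ry": 0, "rz": 0, "fingers": 1},
    {"x": 0, "y": 0, "z": -80, "rx": 0, "ry": 0, "rz": 0, "fingers": 1},
    {"x": 0, "y": 0, "z": -120, "rx": 0, "ry": 0, "rz": 0, "fingers": 1},
    {"x": 15, "y": -40, "z": -150, "rx": 0, "ry": 0, "rz": 0, "fingers": 1},
    {"x": 31, "y": -80, "z": -170, "rx": 0, "ry": 0, "rz": 0, "fingers": 1},
    {"x": 46, "y": -120, "z": -170, "rx": 0, "ry": 0, "rz": 0, "fingers": 1},
    {"x": 62, "y": -160, "z": -170, "rx": 0, "ry": 0, "rz": 0, "fingers": 1},
    {"x": 77, "y": -200, "z": -170, "rx": 0, "ry": 0, "rz": 0, "fingers": 1},
    {"x": 92, "y": -237, "z": -170, "rx": 0, "ry": 0, "rz": 0, "fingers": 1},
    {"x": 92, "y": -237, "z": -170, "rx": 0, "ry": 0, "rz": 0, "fingers": 1},
    {"x": 92, "y": -237, "z": -170, "rx": 0, "ry": 0, "rz": 0, "fingers": 1},
    {"x": 92, "y": -237, "z": -170, "rx": 0, "ry": 0, "rz": 0, "fingers": 1},
  ],
)

```text
time_s: 5.55
tool_pos: [0.4781, -0.0382, 0.2296]
tool_rot: [180.0, 0.0, 44.9]
force: [-0.5, -0.6, -1.6]
grip_width: 0.0403
grasp_force: 20.0
```

```bash
python3 -c "
from h import *
c=cam('wrist','w3.png'); print((-c['R'].T@c['t']).round(3))
o=sensors.get_obs(); print(o['time_s'],o['tool_pos'],o['tool_rot'],o['grip_width'],o['grasp_force'])
G=np.array([.535,.0213]);ex=np.array([.9688,.248]);ey=np.array([-.248,.9688])
for n,x,y,z in(('bed',0,-.045,.01),('post',.04,.036,.0955),('c1',-.0575,.135,.01),('c2',-.0575,-.135,.01),('c3',.0575,-.135,.01),('c4',.0575,.135,.01)): print(n,proj(c,[*(G+x*ex+y*ey),z]).round(1))
"
```

```text
[0.535 0.019 0.383]
5.6 [ 0.47804328 -0.03811803  0.22947668] [-1.79986126e+02  1.90863669e-03  4.49089879e+01] 0.04060953559410235 19.994040224701166
bed [359.6 139.7]
post [296.9  21.9]
c1 [140.5  88. ]
c2 [408.2 244.8]
c3 [483.4 135.2]
c4 [200.9 -49.7]
```

View pics/w3.png

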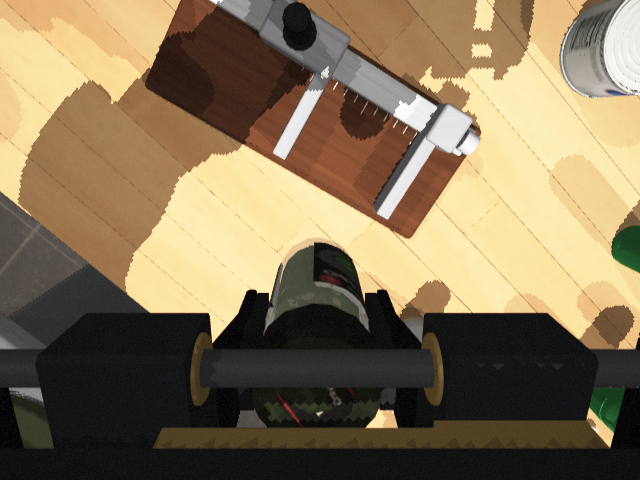

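Wrist view of the caliper: board front corners at about (147,86) and (411,237), post top at about (298,15), moving jaw tip at about (281,157), fixed jaw tip at about (384,216). I'll fit the board edges.

```bash
cat > g.py <<'E'
from h import *
c=cam('wrist'); im=c['image']; hsv=cv2.cvtColor(im,cv2.COLOR_RGB2HSV).astype(int)
P=lambda uv,z: ray(c,*uv,z)[:2]
print('corner rough',[P(p,.01).round(4) for p in((147,86),(411,237))])
r=im[...,0].astype(int); b=im[...,2].astype(int)
m=((hsv[...,0]<14)|(hsv[...,0]>172))&(hsv[...,1]>110)&(hsv[...,2]<140)
m=m.astype(np.uint8); m[245:]=0; m[:,:140]=0; m[:,490:]=0
m=cv2.morphologyEx(m,cv2.MORPH_OPEN,np.ones((3,3)))
cs,_=cv2.findContours(m,cv2.RETR_LIST,cv2.CHAIN_APPROX_NONE)
pts=np.vstack([k[:,0] for k in cs if cv2.contourArea(k)>200]).astype(float)
def edge(a,bb,tol=5):
    a,bb=np.array(a,float),np.array(bb,float); t=(bb-a)/np.hypot(*(bb-a)); n=np.array([-t[1],t[0]])
    d=(pts-a)@n; s=(pts-a)@t
    q=pts[(abs(d)<tol)&(s>5)&(s<np.hypot(*(bb-a))-5)]
    Q=np.array([P(p,.01) for p in q],np.float32)
    l=cv2.fitLine(Q,cv2.DIST_HUBER,0,.001,.001).ravel(); print(len(q),l.round(4),'ang',np.degrees(np.arctan2(l[1],l[0])).round(2)); return l
f=edge((147,86),(411,237)); e=edge((411,237),(470,150)); L=edge((147,86),(185,8))
def X(a,b):
    t=np.linalg.solve(np.array([a[:2],-b[:2]]).T,b[2:]-a[2:]); return a[2:]+t[0]*a[:2]
B=X(f,e);A=X(f,L); print('A',A,'B',B,np.hypot(*(A-B)))
ey=(A-B)/np.hypot(*(A-B)); ex=np.array([ey[1],-ey[0]]); G=(A+B)/2+.0575*ex
print('yaw',np.degrees(np.arctan2(ex[1],ex[0])),'G',G)
np.savez('g.npz',G=G,ex=ex,ey=ey)
def loc(uv,z): d=P(uv,z)-G; return (np.array([d@ex,d@ey])*1000).round(1)
for n,uv,z in(('post',(298,15),.0955),('movtipL',(273,154),.04),('movtipR',(284,159),.04),('movRoot',(325,80),.04),('fixtipL',(375,208),.04),('fixtipR',(386,219),.04)): print(n,loc(uv,z))
for n,x,y,z in(('bed',0,-.045,.01),('post',.04,.05,.0955)): print(n,proj(c,[*(G+x*ex+y*ey),z]))
cv2.imwrite('pics/w4.png',cv2.resize(im[:250,130:530,::-1],(800,500),interpolation=cv2.INTER_CUBIC))
E
python3 g.py
```

```text
corner rough [array([0.4508, 0.1351]), array([ 0.5195, -0.1197])]
392 [ 0.2648 -0.9643  0.4876 -0.0056] ang -74.64
82 [ 0.9681  0.2507  0.573  -0.1047] ang 14.52
43 [0.9707 0.2405 0.4694 0.1424] ang 13.92
A [0.4483561  0.13714333] B [ 0.5186302 -0.1187403] 0.26535803
yaw 15.356705 G [0.53894013 0.0244291 ]
post [39.7 34.7]
movtipL [-49.3  11.3]
movtipR [-48.4   1.8]
movRoot [19.5  2.7]
fixtipL [-46.4 -83.3]
fixtipR [-49.9 -96.4]
bed [361.05141666 132.99337883]
post [276.24076707   0.62981762]
```

View pics/w4.png

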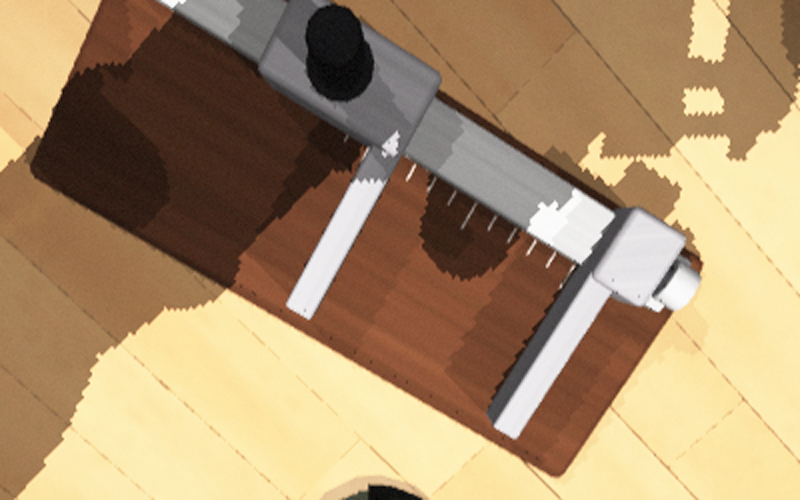

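The cross-checks agree: post at caliper x = 39.7 mm (expected 40), jaw tips at about -48 (expected -47), moving face at y ≈ 0, fixed face at y ≈ -85. I'll set the jar down at caliper (0, -52).

>>> drive_tool(
  moves=[
    {"x": 31, "y": 22, "z": 0, "rx": 0, "ry": 0, "rz": 0, "fingers": 1},
    {"x": 61.7, "y": 44, "z": 0, "rx": 0, "ry": 0, "rz": 0, "fingers": 1},
    {"x": 61.7, "y": 44, "z": 20, "rx": 0, "ry": 0, "rz": 0, "fingers": 1},
    {"x": 61.7, "y": 44, "z": 50, "rx": 0, "ry": 0, "rz": 0, "fingers": 1},
    {"x": 61.7, "y": 44, "z": 80, "rx": 0, "ry": 0, "rz": 0, "fingers": 1},
    {"x": 61.7, "y": 44, "z": 105, "rx": 0, "ry": 0, "rz": 0, "fingers": 1},
    {"x": 61.7, "y": 44, "z": 125, "rx": 0, "ry": 0, "rz": 0, "fingers": 1},
    {"x": 61.7, "y": 44, "z": 140, "rx": 0, "ry": 0, "rz": 0, "fingers": 1},
    {"x": 61.7, "y": 44, "z": 150, "rx": 0, "ry": 0, "rz": 0, "fingers": 1},
    {"x": 61.7, "y": 44, "z": 155, "rx": 0, "ry": 0, "rz": 0, "fingers": 1},
    {"x": 61.7, "y": 44, "z": 155, "rx": 0, "ry": 0, "rz": 0, "fingers": 1},
    {"x": 61.7, "y": 44, "z": 155, "rx": 0, "ry": 0, "rz": 0, "fingers": 1},
  ],
)

```text
time_s: 7.15
tool_pos: [0.5531, -0.0244, 0.0752]
tool_rot: [179.9, -0.0, 45.0]
force: [-0.0, -0.1, -2.0]
grip_width: 0.0406
grasp_force: 20.0
```

>>> drive_tool(
  moves=[
    {"x": 0, "y": 0, "z": 2, "rx": 0, "ry": 0, "rz": 0, "fingers": 1},
    {"x": 0, "y": 0, "z": 4, "rx": 0, "ry": 0, "rz": 0, "fingers": 1},
    {"x": 0, "y": 0, "z": 5, "rx": 0, "ry": 0, "rz": 0, "fingers": 1},
    {"x": 0, "y": 0, "z": 5.5, "rx": 0, "ry": 0, "rz": 0, "fingers": 1},
    {"x": 0, "y": 0, "z": 5.5, "rx": 0, "ry": 0, "rz": 0, "fingers": 1},
    {"x": 0, "y": 0, "z": 5.5, "rx": 0, "ry": 0, "rz": 0, "fingers": 1},
  ],
)

```text
time_s: 7.9
tool_pos: [0.5526, -0.0244, 0.0695]
tool_rot: [180.0, 0.0, 45.0]
force: [-2.3, -0.0, 5.8]
grip_width: 0.0403
grasp_force: 20.0
```

>>> drive_tool(
  moves=[
    {"x": 0, "y": 0, "z": -0.5, "rx": 0, "ry": 0, "rz": 0, "fingers": 0.05},
    {"x": 0, "y": 0, "z": -0.5, "rx": 0, "ry": 0, "rz": 0, "fingers": 0.0},
    {"x": 0, "y": 0, "z": -0.5, "rx": 0, "ry": 0, "rz": 0, "fingers": -0.1},
    {"x": 0, "y": 0, "z": -0.5, "rx": 0, "ry": 0, "rz": 0, "fingers": -0.3},
    {"x": 0, "y": 0, "z": -0.5, "rx": 0, "ry": 0, "rz": 0, "fingers": -0.6},
    {"x": 0, "y": 0, "z": -0.5, "rx": 0, "ry": 0, "rz": 0, "fingers": -0.8},
    {"x": 0, "y": 0, "z": -0.5, "rx": 0, "ry": 0, "rz": 0, "fingers": -0.8},
  ],
  force=10,
)

```text
time_s: 8.78
tool_pos: [0.5526, -0.0245, 0.0695]
tool_rot: [180.0, 0.0, 45.0]
force: [0.6, 0.4, -0.4]
grip_width: 0.0755
grasp_force: 0.0
```

>>> drive_tool(
  moves=[
    {"x": 0, "y": 0, "z": -15, "rx": 0, "ry": 0, "rz": 0, "fingers": -0.8},
    {"x": 0, "y": 0, "z": -45, "rx": 0, "ry": 0, "rz": 0, "fingers": -0.8},
    {"x": 0, "y": 0, "z": -80, "rx": 0, "ry": 0, "rz": 0, "fingers": -0.8},
    {"x": 0, "y": 0, "z": -105, "rx": 0, "ry": 0, "rz": 0, "fingers": -0.8},
    {"x": 15, "y": -14, "z": -110, "rx": 0, "ry": 0, "rz": -0.17, "fingers": 0},
    {"x": 30, "y": -27, "z": -110, "rx": 0, "ry": 0, "rz": -0.34, "fingers": 1},
    {"x": 45, "y": -41, "z": -110, "rx": 0, "ry": 0, "rz": -0.51, "fingers": 1},
    {"x": 60, "y": -54, "z": -110, "rx": 0, "ry": 0, "rz": -0.68, "fingers": 1},
    {"x": 75, "y": -68, "z": -110, "rx": 0, "ry": 0, "rz": -0.85, "fingers": 1},
    {"x": 92, "y": -81, "z": -110, "rx": 0, "ry": 0, "rz": -1.0, "fingers": 1},
    {"x": 92, "y": -81, "z": -110, "rx": 0, "ry": 0, "rz": -1.054, "fingers": 1},
    {"x": 92, "y": -81, "z": -110, "rx": 0, "ry": 0, "rz": -1.054, "fingers": 1},
    {"x": 92, "y": -81, "z": -110, "rx": 0, "ry": 0, "rz": -1.054, "fingers": 1},
    {"x": 92, "y": -81, "z": -110, "rx": 0, "ry": 0, "rz": -1.054, "fingers": 1},
  ],
  force=20,
)

```text
time_s: 10.52
tool_pos: [0.5604, 0.0975, 0.1798]
tool_rot: [180.0, 0.0, 105.3]
force: [-0.5, 1.0, 0.6]
grip_width: 0.0005
grasp_force: 0.0
```

```bash
python3 -c "
from h import *
o=sensors.get_obs(); print(o['time_s'],o['tool_pos'],o['tool_rot'],o['force'],o['qpos'],o['grip_width'])
s=cam('scene'); t=cam('top')
a=cv2.resize(s['image'][200:290,260:380],(400,300),interpolation=cv2.INTER_CUBIC)
b=cv2.resize(t['image'][195:295,240:380],(400,286),interpolation=cv2.INTER_CUBIC)
cv2.imwrite('pics/p5.png',np.hstack([a[:286],b])[...,::-1])
"
```

```text
10.525 [0.56040177 0.09748257 0.17976385] [1.79989741e+02 2.42114278e-02 1.05343060e+02] [-0.53137328  0.97590784  0.60679243] [ 25.5162321   14.8183061  -43.94400904  97.61775331  10.7879415
  71.89204387  -5.50470389] 0.00046668842330528643
```

View pics/p5.png

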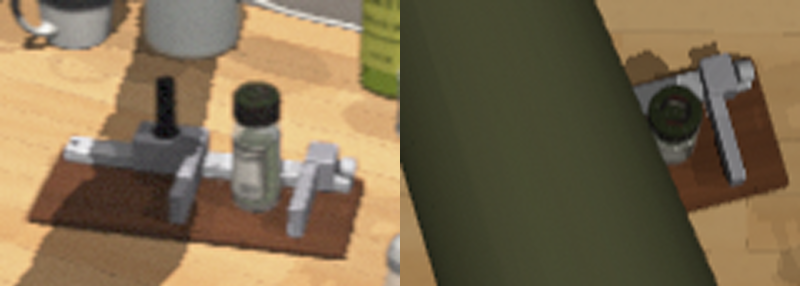

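Picture: the jar stands upright between the jaws with the arm clear of it. I'll lower the closed fingers behind the post next.

>>> drive_tool(
  moves=[
    {"x": 0, "y": 0, "z": 30, "rx": 0, "ry": 0, "rz": 0, "fingers": 1},
    {"x": 0, "y": 0, "z": 60, "rx": 0, "ry": 0, "rz": 0, "fingers": 1},
    {"x": 0, "y": 0, "z": 85, "rx": 0, "ry": 0, "rz": 0, "fingers": 1},
    {"x": 0, "y": 0, "z": 97, "rx": 0, "ry": 0, "rz": 0, "fingers": 1},
    {"x": 0, "y": 0, "z": 97, "rx": 0, "ry": 0, "rz": 0, "fingers": 1},
    {"x": 0, "y": 0, "z": 97, "rx": 0, "ry": 0, "rz": 0, "fingers": 1},
    {"x": 0, "y": 0, "z": 97, "rx": 0, "ry": 0, "rz": 0, "fingers": 1},
  ],
)

```text
time_s: 11.5
tool_pos: [0.5611, 0.098, 0.0836]
tool_rot: [179.9, 0.0, 105.4]
force: [0.4, -1.5, 0.2]
grip_width: 0.0006
grasp_force: 0.0
```

>>> drive_tool(
  moves=[
    {"x": -1, "y": 0, "z": 0, "rx": 0, "ry": 0, "rz": 0, "fingers": 1},
    {"x": -2, "y": 0, "z": 0, "rx": 0, "ry": 0, "rz": 0, "fingers": 1},
    {"x": -4, "y": 0, "z": 0, "rx": 0, "ry": 0, "rz": 0, "fingers": 1},
    {"x": -6, "y": 0, "z": 0, "rx": 0, "ry": 0, "rz": 0, "fingers": 1},
    {"x": -8, "y": 0, "z": 0, "rx": 0, "ry": 0, "rz": 0, "fingers": 1},
    {"x": -9.5, "y": 0, "z": 0, "rx": 0, "ry": 0, "rz": 0, "fingers": 1},
    {"x": -11, "y": 0, "z": 0, "rx": 0, "ry": 0, "rz": 0, "fingers": 1},
    {"x": -12.5, "y": 0, "z": 0, "rx": 0, "ry": 0, "rz": 0, "fingers": 1},
    {"x": -14, "y": 0, "z": 0, "rx": 0, "ry": 0, "rz": 0, "fingers": 1},
    {"x": -15.5, "y": 0, "z": 0, "rx": 0, "ry": 0, "rz": 0, "fingers": 1},
    {"x": -17, "y": 0, "z": 0, "rx": 0, "ry": 0, "rz": 0, "fingers": 1},
  ],
)

```text
time_s: 12.88
tool_pos: [0.5648, 0.0817, 0.0825]
tool_rot: [-180.0, -0.0, 105.4]
force: [-0.9, 2.3, 1.3]
grip_width: 0.0003
grasp_force: 0.9
```

```bash
cat > f.py <<'E'
from h import *
o=sensors.get_obs(); q=np.load('g.npz'); p=o['tool_pos'][:2]-q['G']
print(round(o['time_s'],2),'gauge xy mm',(p@q['ex']*1e3).round(2),(p@q['ey']*1e3).round(2),'z',o['tool_pos'][2].round(4),'Fx,Fy gauge',(o['force'][:2]@q['ex']).round(2),(o['force'][:2]@q['ey']).round(2),'Fz',o['force'][2].round(2),'tau',o['wrist_torque'].round(2))
E
python3 f.py
```

```text
12.88 gauge xy mm 40.08 48.37 z 0.0825 Fx,Fy gauge -0.3 2.43 Fz 1.29 tau [ 0.44  0.03 -0.04]
```

>>> drive_tool(
  moves=[
    {"x": -1.5, "y": 0, "z": 0, "rx": 0, "ry": 0, "rz": 0, "fingers": 1},
    {"x": -3, "y": 0, "z": 0, "rx": 0, "ry": 0, "rz": 0, "fingers": 1},
    {"x": -4.5, "y": 0, "z": 0, "rx": 0, "ry": 0, "rz": 0, "fingers": 1},
    {"x": -6, "y": 0, "z": 0, "rx": 0, "ry": 0, "rz": 0, "fingers": 1},
    {"x": -7.5, "y": 0, "z": 0, "rx": 0, "ry": 0, "rz": 0, "fingers": 1},
    {"x": -9, "y": 0, "z": 0, "rx": 0, "ry": 0, "rz": 0, "fingers": 1},
    {"x": -10.5, "y": 0, "z": 0, "rx": 0, "ry": 0, "rz": 0, "fingers": 1},
    {"x": -12, "y": 0, "z": 0, "rx": 0, "ry": 0, "rz": 0, "fingers": 1},
    {"x": -13.5, "y": 0, "z": 0, "rx": 0, "ry": 0, "rz": 0, "fingers": 1},
    {"x": -15, "y": 0, "z": 0, "rx": 0, "ry": 0, "rz": 0, "fingers": 1},
    {"x": -16.5, "y": 0, "z": 0, "rx": 0, "ry": 0, "rz": 0, "fingers": 1},
    {"x": -18, "y": 0, "z": 0, "rx": 0, "ry": 0, "rz": 0, "fingers": 1},
    {"x": -19, "y": 0, "z": 0, "rx": 0, "ry": 0, "rz": 0, "fingers": 1},
    {"x": -20, "y": 0, "z": 0, "rx": 0, "ry": 0, "rz": 0, "fingers": 1},
  ],
)

```text
time_s: 14.62
tool_pos: [0.5701, 0.0622, 0.0825]
tool_rot: [-180.0, 0.0, 105.4]
force: [-1.6, 1.9, 1.1]
grip_width: 0.0001
grasp_force: 1.1
```

```bash
python3 f.py
```

```text
14.62 gauge xy mm 40.06 28.14 z 0.0825 Fx,Fy gauge -1.09 2.23 Fz 1.09 tau [ 0.38  0.14 -0.02]
```

>>> drive_tool(
  moves=[
    {"x": -0.8, "y": 0, "z": 0, "rx": 0, "ry": 0, "rz": 0, "fingers": 1},
    {"x": -1.6, "y": 0, "z": 0, "rx": 0, "ry": 0, "rz": 0, "fingers": 1},
    {"x": -2.4, "y": 0, "z": 0, "rx": 0, "ry": 0, "rz": 0, "fingers": 1},
    {"x": -3.2, "y": 0, "z": 0, "rx": 0, "ry": 0, "rz": 0, "fingers": 1},
    {"x": -4, "y": 0, "z": 0, "rx": 0, "ry": 0, "rz": 0, "fingers": 1},
    {"x": -4.8, "y": 0, "z": 0, "rx": 0, "ry": 0, "rz": 0, "fingers": 1},
    {"x": -5.6, "y": 0, "z": 0, "rx": 0, "ry": 0, "rz": 0, "fingers": 1},
    {"x": -6.4, "y": 0, "z": 0, "rx": 0, "ry": 0, "rz": 0, "fingers": 1},
    {"x": -7.2, "y": 0, "z": 0, "rx": 0, "ry": 0, "rz": 0, "fingers": 1},
    {"x": -8, "y": 0, "z": 0, "rx": 0, "ry": 0, "rz": 0, "fingers": 1},
    {"x": -8.8, "y": 0, "z": 0, "rx": 0, "ry": 0, "rz": 0, "fingers": 1},
    {"x": -9.6, "y": 0, "z": 0, "rx": 0, "ry": 0, "rz": 0, "fingers": 1},
    {"x": -10.4, "y": 0, "z": 0, "rx": 0, "ry": 0, "rz": 0, "fingers": 1},
    {"x": -11.2, "y": 0, "z": 0, "rx": 0, "ry": 0, "rz": 0, "fingers": 1},
    {"x": -12, "y": 0, "z": 0, "rx": 0, "ry": 0, "rz": 0, "fingers": 1},
  ],
)

```text
time_s: 16.5
tool_pos: [0.5733, 0.0506, 0.0825]
tool_rot: [-180.0, 0.0, 105.4]
force: [-1.7, 3.5, 0.9]
grip_width: -0.0
grasp_force: 1.7
```

```bash
python3 f.py; python3 -c "
from h import *
s=cam('scene'); t=cam('top')
a=cv2.resize(s['image'][200:290,260:380],(400,300),interpolation=cv2.INTER_CUBIC)
b=cv2.resize(t['image'][195:295,240:380],(400,286),interpolation=cv2.INTER_CUBIC)
cv2.imwrite('pics/p6.png',np.hstack([a[:286],b])[...,::-1])
"
```

```text
16.5 gauge xy mm 40.08 16.13 z 0.0825 Fx,Fy gauge -0.72 3.84 Fz 0.87 tau [ 0.64  0.32 -0.01]
```

View pics/p6.png

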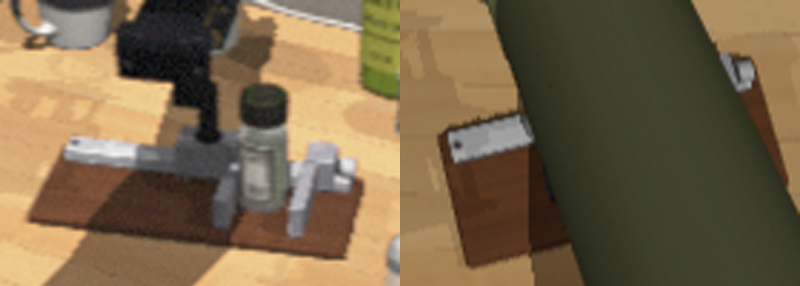

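Picture: the jar is upright and being pushed by the moving jaw, with a gap of several mm to the fixed jaw. I'll continue in small steps.

>>> drive_tool(
  moves=[
    {"x": -0.4, "y": 0, "z": 0, "rx": 0, "ry": 0, "rz": 0, "fingers": 1},
    {"x": -0.8, "y": 0, "z": 0, "rx": 0, "ry": 0, "rz": 0, "fingers": 1},
    {"x": -1.2, "y": 0, "z": 0, "rx": 0, "ry": 0, "rz": 0, "fingers": 1},
    {"x": -1.6, "y": 0, "z": 0, "rx": 0, "ry": 0, "rz": 0, "fingers": 1},
    {"x": -2.0, "y": 0, "z": 0, "rx": 0, "ry": 0, "rz": 0, "fingers": 1},
  ],
)

```text
time_s: 17.23
tool_pos: [0.5738, 0.0487, 0.0825]
tool_rot: [-180.0, 0.0, 105.4]
force: [-2.3, 1.4, 1.2]
grip_width: 0.0008
grasp_force: 1.7
```

```bash
python3 f.py
```

```text
17.23 gauge xy mm 40.08 14.14 z 0.0825 Fx,Fy gauge -1.83 1.97 Fz 1.17 tau [ 0.57  0.32 -0.02]
```

>>> drive_tool(
  moves=[
    {"x": -0.4, "y": 0, "z": 0, "rx": 0, "ry": 0, "rz": 0, "fingers": 1},
    {"x": -0.8, "y": 0, "z": 0, "rx": 0, "ry": 0, "rz": 0, "fingers": 1},
    {"x": -1.2, "y": 0, "z": 0, "rx": 0, "ry": 0, "rz": 0, "fingers": 1},
    {"x": -1.6, "y": 0, "z": 0, "rx": 0, "ry": 0, "rz": 0, "fingers": 1},
  ],
)

```text
time_s: 17.73
tool_pos: [0.5743, 0.0472, 0.0825]
tool_rot: [-180.0, 0.0, 105.4]
force: [-2.5, 2.5, 0.4]
grip_width: 0.0005
grasp_force: 1.7
```

```bash
python3 f.py
```

```text
17.73 gauge xy mm 40.11 12.57 z 0.0825 Fx,Fy gauge -1.72 3.03 Fz 0.42 tau [ 0.55  0.35 -0.05]
```

>>> drive_tool(
  moves=[
    {"x": -0.3, "y": 0, "z": 0, "rx": 0, "ry": 0, "rz": 0, "fingers": 1},
    {"x": -0.6, "y": 0, "z": 0, "rx": 0, "ry": 0, "rz": 0, "fingers": 1},
    {"x": -0.9, "y": 0, "z": 0, "rx": 0, "ry": 0, "rz": 0, "fingers": 1},
    {"x": -1.2, "y": 0, "z": 0, "rx": 0, "ry": 0, "rz": 0, "fingers": 1},
  ],
)

```text
time_s: 18.23
tool_pos: [0.5746, 0.046, 0.0825]
tool_rot: [-180.0, 0.0, 105.4]
force: [-2.2, 2.4, 1.4]
grip_width: 0.0007
grasp_force: 1.7
```

```bash
python3 f.py
```

```text
18.23 gauge xy mm 40.09 11.38 z 0.0825 Fx,Fy gauge -1.46 2.89 Fz 1.4 tau [ 0.55  0.39 -0.06]
```

>>> drive_tool(
  moves=[
    {"x": -0.3, "y": 0, "z": 0, "rx": 0, "ry": 0, "rz": 0, "fingers": 1},
    {"x": -0.6, "y": 0, "z": 0, "rx": 0, "ry": 0, "rz": 0, "fingers": 1},
    {"x": -0.9, "y": 0, "z": 0, "rx": 0, "ry": 0, "rz": 0, "fingers": 1},
  ],
)

```text
time_s: 18.6
tool_pos: [0.5748, 0.0451, 0.0825]
tool_rot: [-180.0, 0.0, 105.4]
force: [-1.5, 3.0, 0.3]
grip_width: 0.0004
grasp_force: 1.7
```

```bash
python3 f.py
```

```text
18.6 gauge xy mm 40.09 10.47 z 0.0825 Fx,Fy gauge -0.67 3.29 Fz 0.31 tau [ 0.58  0.37 -0.01]
```

>>> drive_tool(
  moves=[
    {"x": -0.3, "y": 0, "z": 0, "rx": 0, "ry": 0, "rz": 0, "fingers": 1},
    {"x": -0.6, "y": 0, "z": 0, "rx": 0, "ry": 0, "rz": 0, "fingers": 1},
    {"x": -0.8, "y": 0, "z": 0, "rx": 0, "ry": 0, "rz": 0, "fingers": 1},
  ],
)

```text
time_s: 18.98
tool_pos: [0.575, 0.0443, 0.0825]
tool_rot: [-180.0, 0.0, 105.4]
force: [-2.6, 1.8, 1.1]
grip_width: 0.0003
grasp_force: 1.7
```

```bash
python3 f.py
```

```text
18.98 gauge xy mm 40.08 9.64 z 0.0825 Fx,Fy gauge -1.99 2.44 Fz 1.09 tau [ 0.52  0.39 -0.05]
```

>>> drive_tool(
  moves=[
    {"x": -0.3, "y": 0, "z": 0, "rx": 0, "ry": 0, "rz": 0, "fingers": 1},
    {"x": -0.6, "y": 0, "z": 0, "rx": 0, "ry": 0, "rz": 0, "fingers": 1},
    {"x": -0.8, "y": 0, "z": 0, "rx": 0, "ry": 0, "rz": 0, "fingers": 1},
  ],
)

```text
time_s: 19.35
tool_pos: [0.5753, 0.0436, 0.0825]
tool_rot: [-180.0, 0.0, 105.4]
force: [-2.1, 2.3, -0.1]
grip_width: 0.0006
grasp_force: 1.7
```

```bash
python3 f.py
```

```text
19.35 gauge xy mm 40.1 8.85 z 0.0825 Fx,Fy gauge -1.36 2.8 Fz -0.12 tau [ 0.56  0.44 -0.01]
```

>>> drive_tool(
  moves=[
    {"x": -0.3, "y": 0, "z": 0, "rx": 0, "ry": 0, "rz": 0, "fingers": 1},
    {"x": -0.6, "y": 0, "z": 0, "rx": 0, "ry": 0, "rz": 0, "fingers": 1},
    {"x": -0.8, "y": 0, "z": 0, "rx": 0, "ry": 0, "rz": 0, "fingers": 1},
  ],
)

```text
time_s: 19.73
tool_pos: [0.5755, 0.0428, 0.0825]
tool_rot: [-180.0, 0.0, 105.4]
force: [-1.6, 3.2, 0.3]
grip_width: 0.0007
grasp_force: 1.7
```

```bash
python3 f.py
```

```text
19.73 gauge xy mm 40.13 8.07 z 0.0825 Fx,Fy gauge -0.71 3.46 Fz 0.26 tau [ 0.5   0.33 -0.04]
```

>>> drive_tool(
  moves=[
    {"x": -0.3, "y": 0, "z": 0, "rx": 0, "ry": 0, "rz": 0, "fingers": 1},
    {"x": -0.6, "y": 0, "z": 0, "rx": 0, "ry": 0, "rz": 0, "fingers": 1},
    {"x": -0.8, "y": 0, "z": 0, "rx": 0, "ry": 0, "rz": 0, "fingers": 1},
  ],
)

```text
time_s: 20.1
tool_pos: [0.5757, 0.0421, 0.0825]
tool_rot: [-180.0, 0.0, 105.4]
force: [-1.9, 2.1, 1.0]
grip_width: 0.0005
grasp_force: 1.7
```

```bash
python3 f.py
```

```text
20.1 gauge xy mm 40.1 7.27 z 0.0825 Fx,Fy gauge -1.28 2.51 Fz 1.04 tau [ 0.52  0.41 -0.07]
```

>>> drive_tool(
  moves=[
    {"x": -0.3, "y": 0, "z": 0, "rx": 0, "ry": 0, "rz": 0, "fingers": 1},
    {"x": -0.6, "y": 0, "z": 0, "rx": 0, "ry": 0, "rz": 0, "fingers": 1},
    {"x": -0.8, "y": 0, "z": 0, "rx": 0, "ry": 0, "rz": 0, "fingers": 1},
  ],
)

```text
time_s: 20.48
tool_pos: [0.5759, 0.0414, 0.0825]
tool_rot: [-180.0, -0.0, 105.4]
force: [-1.6, 3.2, 0.7]
grip_width: 0.0003
grasp_force: 1.8
```

```bash
python3 f.py
```

```text
20.48 gauge xy mm 40.11 6.56 z 0.0825 Fx,Fy gauge -0.74 3.47 Fz 0.67 tau [ 0.59  0.38 -0.05]
```

>>> drive_tool(
  moves=[
    {"x": -0.2, "y": 0, "z": 0, "rx": 0, "ry": 0, "rz": 0, "fingers": 1},
    {"x": -0.4, "y": 0, "z": 0, "rx": 0, "ry": 0, "rz": 0, "fingers": 1},
    {"x": -0.4, "y": 0, "z": 0, "rx": 0, "ry": 0, "rz": 0, "fingers": 1},
  ],
)

```text
time_s: 20.85
tool_pos: [0.576, 0.0412, 0.0825]
tool_rot: [180.0, -0.0, 105.4]
force: [-3.5, 3.4, 1.2]
grip_width: 0.0004
grasp_force: 2.2
```

```bash
python3 f.py
```

```text
20.85 gauge xy mm 40.15 6.39 z 0.0825 Fx,Fy gauge -2.49 4.19 Fz 1.16 tau [ 0.77  0.47 -0.03]
```

>>> drive_tool(
  moves=[
    {"x": -0.2, "y": 0, "z": 0, "rx": 0, "ry": 0, "rz": 0, "fingers": 1},
    {"x": -0.4, "y": 0, "z": 0, "rx": 0, "ry": 0, "rz": 0, "fingers": 1},
    {"x": -0.4, "y": 0, "z": 0, "rx": 0, "ry": 0, "rz": 0, "fingers": 1},
  ],
)

```text
time_s: 21.22
tool_pos: [0.576, 0.041, 0.0825]
tool_rot: [180.0, -0.0, 105.4]
force: [-4.0, 4.6, 1.3]
grip_width: 0.0006
grasp_force: 2.5
```

```bash
python3 f.py
```

```text
21.23 gauge xy mm 40.16 6.16 z 0.0825 Fx,Fy gauge -2.64 5.47 Fz 1.28 tau [ 0.91  0.59 -0.03]
```

>>> drive_tool(
  moves=[
    {"x": -0.2, "y": 0, "z": 0, "rx": 0, "ry": 0, "rz": 0, "fingers": 1},
    {"x": -0.5, "y": 0, "z": 0, "rx": 0, "ry": 0, "rz": 0, "fingers": 1},
    {"x": -0.5, "y": 0, "z": 0, "rx": 0, "ry": 0, "rz": 0, "fingers": 1},
    {"x": -0.5, "y": 0, "z": 0, "rx": 0, "ry": 0, "rz": 0, "fingers": 1},
  ],
)

```text
time_s: 21.72
tool_pos: [0.5761, 0.0409, 0.0826]
tool_rot: [180.0, -0.1, 105.4]
force: [-2.9, 5.0, 1.1]
grip_width: 0.0004
grasp_force: 2.8
```

```bash
python3 f.py
```

```text
21.73 gauge xy mm 40.22 6.07 z 0.0826 Fx,Fy gauge -1.42 5.62 Fz 1.13 tau [ 1.03  0.66 -0.07]
```

>>> drive_tool(
  moves=[
    {"x": -0.3, "y": 0, "z": 0, "rx": 0, "ry": 0, "rz": 0, "fingers": 1},
    {"x": -0.6, "y": 0, "z": 0, "rx": 0, "ry": 0, "rz": 0, "fingers": 1},
    {"x": -0.9, "y": 0, "z": 0, "rx": 0, "ry": 0, "rz": 0, "fingers": 1},
    {"x": -0.9, "y": 0, "z": 0, "rx": 0, "ry": 0, "rz": 0, "fingers": 1},
    {"x": -0.9, "y": 0, "z": 0, "rx": 0, "ry": 0, "rz": 0, "fingers": 1},
  ],
)

```text
time_s: 22.35
tool_pos: [0.5762, 0.0407, 0.0826]
tool_rot: [180.0, -0.1, 105.5]
force: [-3.2, 5.7, 0.6]
grip_width: -0.0002
grasp_force: 3.3
```

```bash
python3 f.py
```

```text
22.35 gauge xy mm 40.28 5.83 z 0.0826 Fx,Fy gauge -1.59 6.3 Fz 0.62 tau [ 1.27  0.64 -0.09]
```

>>> drive_tool(
  moves=[
    {"x": -0.3, "y": 0, "z": 0, "rx": 0, "ry": 0, "rz": 0, "fingers": 1},
    {"x": -0.6, "y": 0, "z": 0, "rx": 0, "ry": 0, "rz": 0, "fingers": 1},
    {"x": -0.6, "y": 0, "z": 0, "rx": 0, "ry": 0, "rz": 0, "fingers": 1},
    {"x": -0.6, "y": 0, "z": 0, "rx": 0, "ry": 0, "rz": 0, "fingers": 1},
    {"x": -0.6, "y": 0, "z": 0, "rx": 0, "ry": 0, "rz": 0, "fingers": 1},
  ],
)

```text
time_s: 22.98
tool_pos: [0.5763, 0.0406, 0.0826]
tool_rot: [180.0, -0.1, 105.5]
force: [-4.0, 6.7, 2.3]
grip_width: 0.0001
grasp_force: 3.6
```

```bash
python3 f.py
```

```text
22.98 gauge xy mm 40.36 5.73 z 0.0826 Fx,Fy gauge -2.1 7.5 Fz 2.31 tau [ 1.42  0.65 -0.05]
```

The force levels off at about 7.5 N at the post, which leaves about 5 N on the jar after the 2 N drag. I'll back off and rise clear.

>>> drive_tool(
  moves=[
    {"x": 0.8, "y": 0, "z": 0, "rx": 0, "ry": 0, "rz": 0, "fingers": 1},
    {"x": 1.8, "y": 0, "z": 0, "rx": 0, "ry": 0, "rz": 0, "fingers": 1},
    {"x": 3, "y": 0, "z": 0, "rx": 0, "ry": 0, "rz": 0, "fingers": 1},
    {"x": 6, "y": 0, "z": 0, "rx": 0, "ry": 0, "rz": 0, "fingers": 1},
    {"x": 14, "y": 0, "z": 0, "rx": 0, "ry": 0, "rz": 0, "fingers": 1},
    {"x": 25, "y": 0, "z": 0, "rx": 0, "ry": 0, "rz": 0, "fingers": 1},
    {"x": 30, "y": 0, "z": -20, "rx": 0, "ry": 0, "rz": 0, "fingers": 1},
    {"x": 50, "y": 0, "z": -60, "rx": 0, "ry": 0, "rz": 0, "fingers": 1},
    {"x": 90, "y": 0, "z": -100, "rx": 0, "ry": 0, "rz": 0, "fingers": 1},
    {"x": 130, "y": 0, "z": -120, "rx": 0, "ry": 0, "rz": 0, "fingers": 1},
    {"x": 170, "y": 0, "z": -120, "rx": 0, "ry": 0, "rz": 0, "fingers": 1},
    {"x": 170, "y": 0, "z": -120, "rx": 0, "ry": 0, "rz": 0, "fingers": 1},
    {"x": 170, "y": 0, "z": -120, "rx": 0, "ry": 0, "rz": 0, "fingers": 1},
    {"x": 170, "y": 0, "z": -120, "rx": 0, "ry": 0, "rz": 0, "fingers": 1},
  ],
)

```text
time_s: 24.72
tool_pos: [0.5321, 0.2009, 0.2026]
tool_rot: [-180.0, 0.1, 105.3]
force: [0.1, -0.8, 0.7]
grip_width: 0.0006
grasp_force: 0.0
```

```bash
python3 f.py; python3 -c "
from h import *
s=cam('scene'); t=cam('top')
a=cv2.resize(s['image'][200:290,260:380],(400,300),interpolation=cv2.INTER_CUBIC)
b=cv2.resize(t['image'][195:295,240:380],(400,286),interpolation=cv2.INTER_CUBIC)
cv2.imwrite('pics/p7.png',np.hstack([a[:286],b])[...,::-1])
"
```

```text
24.73 gauge xy mm 40.13 171.99 z 0.2026 Fx,Fy gauge -0.06 -0.78 Fz 0.75 tau [ 0.01 -0.12  0.  ]
```

View pics/p7.png

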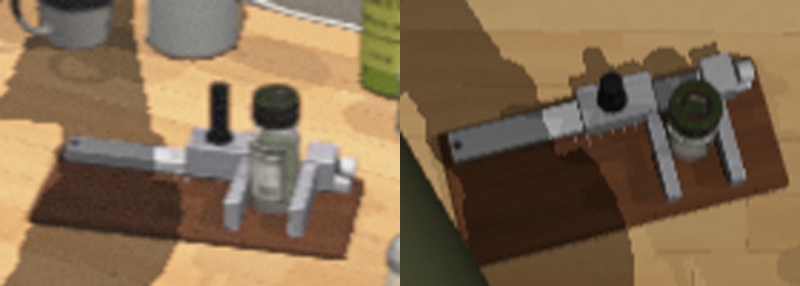

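Picture: the jar stands upright and nipped between both jaws, the moving jaw is parallel to the fixed one, and the arm is clear. Handing in.

```bash
python3 -c "
from cell import workorder
print(workorder.sign_off())"
```

```text
the job is handed in; nothing more can be done
None
```

The job is handed in: the spice jar stands upright in the caliper, nipped at an estimated 5 N with the jaw looking square and the arm clear; sign-off returned no verdict.

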